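# Click-test the window lamps and set the dud in the repair caddy

## Task

First test the three push-button shop lamps standing in the aluminium dock, working from the robot's left to its right: click each red button fully down and let go. Leave the lamps whose buttons stay down as they are in their bays. Then take out the one whose button springs back, stand it upright on the clear glass between dock and caddy and let go to change your grip, and set it gently, without dropping it, upright on the floor of the blue repair caddy; leave the bangles and the mirror as they lie.

Things in the scene. Friction and masses are not known exactly. Their poses are not given: they have to be found in the camera images.
- lamp_a: a shop lamp, one of three that look alike: white upright block 60 (own x) x 40 (own y) x 90 mm tall, 0.22 kg, amber lens on its -x end, dark band at its foot, red cone button on top. Origin: centre of its underside, z up. Its y sides are 40 mm apart, its x ends 60 mm. Start: upright in one bay of the dock, axes along the dock's to within 0.03 rad, any bay.
- lamp_b: a shop lamp, one of three that look alike: white upright block 60 (own x) x 40 (own y) x 90 mm tall, 0.22 kg, amber lens on its -x end, dark band at its foot, red cone button on top. Origin: centre of its underside, z up. Its y sides are 40 mm apart, its x ends 60 mm. Start: upright in one bay of the dock, axes along the dock's to within 0.03 rad, any bay.
- lamp_c: a shop lamp, one of three that look alike: white upright block 60 (own x) x 40 (own y) x 90 mm tall, 0.22 kg, amber lens on its -x end, dark band at its foot, red cone button on top. Origin: centre of its underside, z up. Its y sides are 40 mm apart, its x ends 60 mm. Start: upright in one bay of the dock, axes along the dock's to within 0.03 rad, any bay.
- click_a (a joint): travel of lamp_a's button in m: 0 fully up, 0.010 fully down. Moves straight down on under 4 N. A sound button has a friction catch: it stays as deep as it was pushed; a failed one springs back up to 0 when let go. Exactly one of the three lamps has failed; it may be any, in any bay.
- click_b (a joint): travel of lamp_b's button in m: 0 fully up, 0.010 fully down. Moves straight down on under 4 N. A sound button has a friction catch: it stays as deep as it was pushed; a failed one springs back up to 0 when let go. Exactly one of the three lamps has failed; it may be any, in any bay.
- click_c (a joint): travel of lamp_c's button in m: 0 fully up, 0.010 fully down. Moves straight down on under 4 N. A sound button has a friction catch: it stays as deep as it was pushed; a failed one springs back up to 0 when let go. Exactly one of the three lamps has failed; it may be any, in any bay.
- tip_a (a point): top centre of lamp_a's red button (flat spot 10 mm across), which moves with it: 12 mm above the lamp's top when up, 2 mm when fully down. The button is a cone 36 mm across at its foot; pushed down it sinks into the lamp, so that seen from above the red disc shrinks from 36 to 14 mm. Too sloping to lift by.
- tip_b (a point): top centre of lamp_b's red button (flat spot 10 mm across), which moves with it: 12 mm above the lamp's top when up, 2 mm when fully down. The button is a cone 36 mm across at its foot; pushed down it sinks into the lamp, so that seen from above the red disc shrinks from 36 to 14 mm. Too sloping to lift by.
- tip_c (a point): top centre of lamp_c's red button (flat spot 10 mm across), which moves with it: 12 mm above the lamp's top when up, 2 mm when fully down. The button is a cone 36 mm across at its foot; pushed down it sinks into the lamp, so that seen from above the red disc shrinks from 36 to 14 mm. Too sloping to lift by.
- dock: fixed aluminium lamp dock, three bays side by side along its own y at +54 (robot's left), 0 and -54 mm. Origin: centre of its underside, z up. Floor plate 70 (x) x 170 (y) x 6 mm: lamps stand at z = 6 mm. Partitions 8 mm thick, 50 mm long, level with the lamps' tops (z = 96 mm) stand 3 mm from the lamps' y sides: docked lamps can be held only by their x ends, which stick out.
- caddy: fixed blue repair caddy for one lamp. Origin: centre of its underside, z up. Floor 6 mm thick. Pocket 70 (x) x 52 (y) mm between two tall blue walls (8 mm thick, inner faces at x = -35 and +35 mm, top z = 106 mm) and two low yellow lips (6 mm thick, inner faces at y = -26 and +26 mm, top z = 18 mm). Dock and caddy stand one on each side, left or right, clear glass between.
- caddy_floor (a point): centre of the caddy's floor, 6 mm above its origin: where the lamp's underside goes, its 60 mm side along the caddy's x, either way round. The tall walls leave no room for fingers at the lamp's x ends, so it must be held by its y sides.
- gilt_bangle: gilt bridal bangle with red and white studs lying flat, 72 mm across, 16 mm high; a bystander. Origin: centre of its underside.
- meena_green: green enamelled bangle lying flat, 68 mm across, 10 mm high; a bystander. Origin: centre of its underside.
- meena_blue: blue enamelled bangle lying flat, 68 mm across, 10 mm high; a bystander. Origin: centre of its underside.
- bone_bangle: carved bone bangle lying flat, 74 mm across, 18 mm high; a bystander. Origin: centre of its underside.
- copper_bracelet: twisted copper bracelet lying flat, 72 mm across, 10 mm high; a bystander. Origin: centre of its underside.
- chrome_mirror: chrome hand mirror lying flat, 195 mm long along its own y, 90 mm wide disc at y = +50 mm, 10 mm high; a bystander. Origin: centre of its underside.

How it is judged:
On the way, in this order (a step that is already met when the one before it is completed fails the run):
1. the button of the lamp in the left (+y) bay is clicked down (over 8 of 10 mm) (((value of joint click_a above 0.008 m and y of lamp_a in the frame of dock between 0.034 and 0.074 m and z of lamp_a in the frame of dock below 0.02 m and x of lamp_a in the frame of dock between -0.03 and 0.03 m) or (value of joint click_b above 0.008 m and y of lamp_b in the frame of dock between 0.034 and 0.074 m and z of lamp_b in the frame of dock below 0.02 m and x of lamp_b in the frame of dock between -0.03 and 0.03 m) or (value of joint click_c above 0.008 m and y of lamp_c in the frame of dock between 0.034 and 0.074 m and z of lamp_c in the frame of dock below 0.02 m and x of lamp_c in the frame of dock between -0.03 and 0.03 m))), for 0.02 s.
2. the button of the lamp in the middle bay is clicked down (over 8 of 10 mm) (((value of joint click_a above 0.008 m and y of lamp_a in the frame of dock between -0.02 and 0.02 m and z of lamp_a in the frame of dock below 0.02 m and x of lamp_a in the frame of dock between -0.03 and 0.03 m) or (value of joint click_b above 0.008 m and y of lamp_b in the frame of dock between -0.02 and 0.02 m and z of lamp_b in the frame of dock below 0.02 m and x of lamp_b in the frame of dock between -0.03 and 0.03 m) or (value of joint click_c above 0.008 m and y of lamp_c in the frame of dock between -0.02 and 0.02 m and z of lamp_c in the frame of dock below 0.02 m and x of lamp_c in the frame of dock between -0.03 and 0.03 m))), for 0.02 s.
3. the button of the lamp in the right (-y) bay is clicked down (over 8 of 10 mm) (((value of joint click_a above 0.008 m and y of lamp_a in the frame of dock between -0.074 and -0.034 m and z of lamp_a in the frame of dock below 0.02 m and x of lamp_a in the frame of dock between -0.03 and 0.03 m) or (value of joint click_b above 0.008 m and y of lamp_b in the frame of dock between -0.074 and -0.034 m and z of lamp_b in the frame of dock below 0.02 m and x of lamp_b in the frame of dock between -0.03 and 0.03 m) or (value of joint click_c above 0.008 m and y of lamp_c in the frame of dock between -0.074 and -0.034 m and z of lamp_c in the frame of dock below 0.02 m and x of lamp_c in the frame of dock between -0.03 and 0.03 m))), for 0.02 s.
4. a lamp stands upright on the glass outside dock and caddy, let go (((height (world z) of lamp_a below 0.003 m and angle between lamp_a's own z axis and vertical below 0.1 rad and contact force between the fingers and lamp_a below 0.1 N and horizontal distance between lamp_a and dock above 0.06 m and horizontal distance between lamp_a and caddy above 0.05 m) or (height (world z) of lamp_b below 0.003 m and angle between lamp_b's own z axis and vertical below 0.1 rad and contact force between the fingers and lamp_b below 0.1 N and horizontal distance between lamp_b and dock above 0.06 m and horizontal distance between lamp_b and caddy above 0.05 m) or (height (world z) of lamp_c below 0.003 m and angle between lamp_c's own z axis and vertical below 0.1 rad and contact force between the fingers and lamp_c below 0.1 N and horizontal distance between lamp_c and dock above 0.06 m and horizontal distance between lamp_c and caddy above 0.05 m))), for 0.1 s.
At the end, for the whole second after the job is handed in: Every lamp either stands upright in a dock bay (within 25 mm along it), button over 8 mm down, or, button up, stands upright (within 0.1 rad) and at rest in the caddy pocket, underside within 4 mm of its floor: so the failed lamp is in the caddy and the sound ones stay clicked in the dock (((value of joint click_a above 0.008 m and angle between lamp_a's own z axis and vertical below 0.15 rad and z of lamp_a in the frame of dock below 0.012 m and x of lamp_a in the frame of dock between -0.025 and 0.025 m and y of lamp_a in the frame of dock between -0.065 and 0.065 m) or (value of joint click_a below 0.003 m and angle between lamp_a's own z axis and vertical below 0.1 rad and linear speed of lamp_a below 0.02 m/s and z of lamp_a in the frame of caddy between 0 and 0.01 m and x of lamp_a in the frame of caddy between -0.01 and 0.01 m and y of lamp_a in the frame of caddy between -0.011 and 0.011 m)) and ((value of joint click_b above 0.008 m and angle between lamp_b's own z axis and vertical below 0.15 rad and z of lamp_b in the frame of dock below 0.012 m and x of lamp_b in the frame of dock between -0.025 and 0.025 m and y of lamp_b in the frame of dock between -0.065 and 0.065 m) or (value of joint click_b below 0.003 m and angle between lamp_b's own z axis and vertical below 0.1 rad and linear speed of lamp_b below 0.02 m/s and z of lamp_b in the frame of caddy between 0 and 0.01 m and x of lamp_b in the frame of caddy between -0.01 and 0.01 m and y of lamp_b in the frame of caddy between -0.011 and 0.011 m)) and ((value of joint click_c above 0.008 m and angle between lamp_c's own z axis and vertical below 0.15 rad and z of lamp_c in the frame of dock below 0.012 m and x of lamp_c in the frame of dock between -0.025 and 0.025 m and y of lamp_c in the frame of dock between -0.065 and 0.065 m) or (value of joint click_c below 0.003 m and angle between lamp_c's own z axis and vertical below 0.1 rad and linear speed of lamp_c below 0.02 m/s and z of lamp_c in the frame of caddy between 0 and 0.01 m and x of lamp_c in the frame of caddy between -0.01 and 0.01 m and y of lamp_c in the frame of caddy between -0.011 and 0.011 m))); the robot touches nothing.
It fails at once if a lamp is dropped (over 0.35 m/s with no finger on it, about 6 mm of fall) ((linear speed of lamp_a above 0.35 m/s and contact force between the fingers and lamp_a below 0.1 N) or (linear speed of lamp_b above 0.35 m/s and contact force between the fingers and lamp_b below 0.1 N) or (linear speed of lamp_c above 0.35 m/s and contact force between the fingers and lamp_c below 0.1 N)).
It fails at once if a bangle or the mirror is moved over 25 mm (distance of any of gilt_bangle, meena_green, meena_blue, bone_bangle, copper_bracelet, chrome_mirror from where it was at the start of the episode above 0.025 m).
It also fails if it takes over 62 s, if anything falls off the work surface, if the arm or the gripper's body presses on something with over 40 N, if the wrist force passes 120 N, or if a joint passes its speed limit or range.

## Robot

A 6-joint arm with a two-finger parallel gripper is mounted at the origin on the work surface. World frame = base frame: x ahead of the robot, y to its left, z up, the work surface at z = 0. Lengths are in m, angles in rad, forces in N, time in s.
With the tool pointing down it reaches from about 0.35 to 0.725 m from the base axis. Payload 6 kg.
Tool frame: the origin (TCP) lies midway between the tips of the shut fingers; the grasp point (between the pads) lies 19 mm behind it; z points along the fingers, y is the line along which they close (so a half turn about z gives the same grasp; the last joint's range is limited). The gripper opens to 85 mm and grips with 20 to 120 N. Pads are 22 mm wide; open, the fingers measure 114 mm over their backs; the gripper's body (76 mm by 85 mm) begins 54 mm behind the grasp point. The pads swing forward as they close: fully open they stand 13 mm farther back than shut.
Start: joints at [-0.817, 0.04, 0.085, 0, -1.615, -0.334], TCP at [0.245, -0.548, 0.231] pointing down, gripper open.
Joint ranges: [-2.56, 2.56], [-1.29, 2.01], [-1.08, 1.49], [-3.29, 1.98], [-2.81, -0.18], [-2.99, 2.99]. Speed limits (rad/s): [2.57, 2.57, 3.01, 3.14, 3.14, 3.14].

## Interface

Orientations are given as a unit quaternion [w, x, y, z].
In Python, from plant import ctrl gives the robot as it stands. The module is installed in compiled form; this text tells all that it offers.
- The arm moves only by the tool servo_tool, never from a script. Its argument "motion" is text: rows parted by semicolons, each of 5 numbers parted by spaces: the shift along the world's x, y, z in fractions of the full range, 1 being 50 cm, then the turn about the world's z in fractions of the full range, 1 being 90 degrees, then the opening, from 0 (shut) to 1 (fully open). A call has 1 to 8 rows; each row is the pose to reach, as a shift and turn from the pose commanded when the call began; what a row does not reach only later rows make up. A row lasts 1/10 s, in which the tool goes at most 50 mm and 8.59 degrees, less where a joint would pass 70% of its speed; a pose out of reach is approached as far as the arm can. A shift or turn number past 1, either way, is cut back to 1. A call with a gripper value outside its range is refused whole. The fingers move at their own pace and stop on an object; "squeeze" is the grip in N (left out, the last holds). Time passes only in rows, so rows that repeat a pose let the fingers close. It gives the time, the measured TCP pose, the force, the opening and the grip force at its end, in the units of the state.
- ctrl.read_state(): the state, without advancing time (a new reading comes with each control period).
- ctrl.camera(name): name is "scene" or "top" or "wrist"; returns the picture (480x640x3 uint8, red, green, blue); there is no depth.
- ctrl.get_calibration(name): a dict with "fovy" (degrees; the focal length in pixels is half the picture's height over the tangent of half this angle, whatever the lens; pixels are square), "cx", "cy" (the principal point, pixels), "distortion" ([k1, k2, p1, p2, k3] as OpenCV has them; the pictures are not rectified), "rvec" (rotation vector, rad) and "tvec" (3), from world to camera coordinates, as OpenCV has them; the wrist camera has in their place "T_tool_cam" (4x4, takes a point from camera to tool coordinates, whose origin is the TCP and whose axes are the flange's). Camera axes: x right, y down, z forward; pixel columns grow to the right and rows downward; lengths in m; the calibration is good to about 2 mm. A picture is of the moment at which its call begins: read the wrist's pose just before it. get_calibration takes no time and is no camera call.
- ctrl.close_job(): hands the job in; it is judged then, once.
The state is a dict: "clock": time; "joint_pos": joint angles; "qvel": joint speeds; "joint_torque": joint torques, N m; "ee_pos": TCP position; "eef_rot": TCP orientation; "ft_force": force on the tool from outside, world axes, zero at the start; "wrist_torque": the same for the moment, N m; "finger_gap": finger opening in m; "grasp_force": force on a finger pad.
Only numpy, scipy, OpenCV 4.12 (cv2) and the standard library are available. Lean on these libraries where they do the work, as an engineer would, in place of code of your own. Each camera call takes 0.05 s, during which the arm holds its last target. There are 200 camera calls.

## Working session

There is one attempt and no reset: what is moved stays moved. The work goes in short steps, Python scripts to look and compute and a tool call to move; the robot and the scene stay as the last step left them, time stands still between calls to the robot, and variables do not carry over. Pictures are saved under pics/ and viewed, at most 10 in all, crops included, and the job is handed in when it is done.

Besides the shell and the picture viewer there is one more tool, called after "Emit:" as a command line: name --argument value ..., lists and objects as JSON in quotes. servo_tool: Moves the arm, as the interface text tells. Its arguments: {"type":"object","properties":{"motion":{"type":"string"},"squeeze":{"type":"number"}},"required":["motion"]}

```bash
mkdir -p pics; cat > h.py <<'E'
import numpy as np, cv2
from plant import ctrl
from scipy.spatial.transform import Rotation as R
def K(c):
    f=240/np.tan(np.radians(c["fovy"])/2); return np.array([[f,0,c["cx"]],[0,f,c["cy"]],[0,0,1]])
def extr(name,st=None):
    c=ctrl.get_calibration(name)
    if name=="wrist":
        q=st["eef_rot"]; T=np.eye(4); T[:3,:3]=R.from_quat([q[1],q[2],q[3],q[0]]).as_matrix(); T[:3,3]=st["ee_pos"]
        T=T@np.array(c["T_tool_cam"]); return c,T[:3,:3],T[:3,3]
    r=cv2.Rodrigues(np.array(c["rvec"],float))[0]; return c,r.T,-r.T@np.array(c["tvec"],float).ravel()
def ray(name,px,z,st=None):
    c,Rw,o=extr(name,st)
    u=cv2.undistortPoints(np.array(px,float).reshape(-1,1,2),K(c),np.array(c["distortion"],float)).reshape(-1,2)
    d=np.c_[u,np.ones(len(u))]@Rw.T
    return o+d*((z-o[2])/d[:,2])[:,None]
def shot(name,fn):
    st=ctrl.read_state(); im=ctrl.camera(name); cv2.imwrite("pics/"+fn,im[:,:,::-1]); return st,im
E
python3 - <<'E'
from h import *
for n in("top","scene"):
    st,im=shot(n,n+"0.png"); c,Rw,o=extr(n); print(n,o.round(3),Rw[:,2].round(3),c["fovy"],c["distortion"])
print(st)
E
```

```text
top [0.448 0.006 1.101] [ 0.119 -0.011 -0.993] 45.13765372834547 [-0.1059731  0.         0.         0.         0.       ]
scene [ 0.828 -0.38   0.714] [-0.337  0.471 -0.816] 54.01656429649765 [-0.05746769  0.          0.          0.          0.        ]
{'clock': 0.05, 'joint_pos': array([-8.17291135e-01,  4.07855855e-02,  8.38413118e-02, -5.04182192e-04,
       -1.61550173e+00, -3.33670055e-01]), 'qvel': array([-0.00075769,  0.00105263, -0.00034856,  0.00034213, -0.00027411,
       -0.00076021]), 'joint_torque': array([-4.21981676e-03, -3.69671881e+01,  3.48622227e+01,  6.96211651e+00,
       -4.53049986e-03,  5.99863796e-06]), 'ee_pos': array([ 0.24450655, -0.54756376,  0.23030257]), 'eef_rot': array([-2.11068203e-04, -2.08390016e-01,  9.78045427e-01,  8.36204120e-04]), 'ft_force': array([0.20551388, 0.07539238, 0.11245753]), 'wrist_torque': array([-0.01974723, -0.01002354,  0.02593548]), 'grasp_force': 0.0, 'finger_gap': 0.08571756215486659}
```

View pics/top0.png

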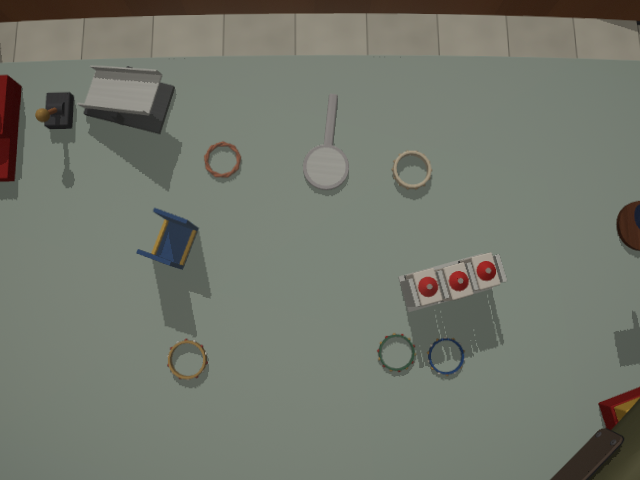

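View pics/scene0.png

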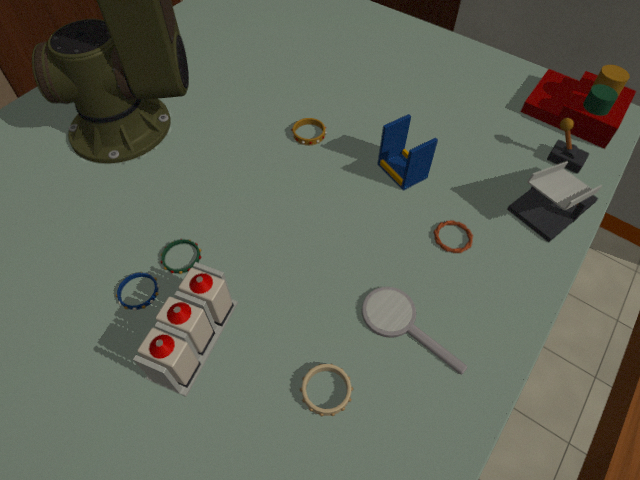

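The top view shows the dock at right with red buttons near (428,287), (459,281) and (486,270). The caddy is at left around (175,240), with blue walls at the top and bottom and yellow lips left and right. The glass between them is clear, with the mirror at (327,165) farther ahead. In the scene view the buttons are at (201,283), (179,314) and (162,346).

```bash
cat >> h.py <<'E'
def blobs(im,lo,hi,amin=60):
    m=cv2.inRange(cv2.cvtColor(im,cv2.COLOR_RGB2HSV),lo,hi)
    n,l,s,c=cv2.connectedComponentsWithStats(m)
    return [(s[i],c[i],l==i) for i in range(1,n) if s[i,4]>=amin]
E
python3 - <<'E'
from h import *
P={}
for n in("top","scene"):
    im=cv2.imread(f"pics/{n}0.png")[:,:,::-1].copy()
    for nm,lo,hi in(("red",(0,190,90),(6,255,255)),("blue",(105,120,40),(120,255,255)),("yel",(17,150,90),(26,255,255))):
        for s,c,m in blobs(im,lo,hi,25):
            hz={"red":.100,"blue":.106,"yel":.018}[nm]
            w=ray(n,[c],hz)[0]
            if not(.3<w[0]<.7 and -.4<w[1]<.4): continue
            (cc,sz,a)=cv2.minAreaRect(np.argwhere(m)[:,::-1].astype(np.float32))
            print(n,nm,s,c.round(1),w.round(4),"rect",np.round(cc,1),np.round(sz,1),round(a,1))
for n,box in(("top",(385,235,525,325)),("top",(120,195,215,285))):
    im=cv2.imread(f"pics/{n}0.png"); x0,y0,x1,y1=box
    cv2.imwrite(f"pics/c{x0}.png",cv2.resize(im[y0:y1,x0:x1],None,fx=4,fy=4,interpolation=cv2.INTER_CUBIC))
a=np.zeros((360,800,3),np.uint8)
i1=cv2.imread("pics/c385.png"); i2=cv2.imread("pics/c120.png")
i1=cv2.resize(i1,(420,270)); a[:270,:420]=i1; a[:,420:]=i2[:360,:380]; cv2.imwrite("pics/crop.png",a)
E
```

```text
top red [477 261  19  19 229] [485.6 270.3] [ 0.5075 -0.308   0.1   ] rect [485.8 270.1] [17.9 17.4] 63.4
top red [450 271  18  19 217] [458.1 280.4] [ 0.4903 -0.2582  0.1   ] rect [458.3 280.2] [17.7 17. ] 45.0
top blue [154 209  33  14  97] [170.2 215.6] [0.6078 0.2446 0.106 ] rect [170.  215.6] [33.8  2.9] 20.2
top blue [137 232  37  33 326] [161.8 252.9] [0.5424 0.2581 0.106 ] rect [159.4 253.5] [28.  36.9] 59.0
top blue [429 339  35  35 155] [446.8 357.3] [ 0.3584 -0.2328  0.106 ] rect [446. 356.] [34. 34.] 90.0
top yel [152 220  15  34  85] [158.9 237.6] [0.5798 0.2865 0.018 ] rect [159.4 236.9] [ 2.6 35.5] 21.8
scene red [190 274  23  20 250] [202.2 284.2] [ 0.4885 -0.2064  0.1   ] rect [201.7 283.9] [16.9 21.9] 38.7
scene red [167 303  24  21 296] [180.3 314.2] [ 0.4978 -0.2605  0.1   ] rect [180.1 314. ] [17.5 23.9] 39.8
scene red [150 335  24  23 321] [163.2 347.1] [ 0.5148 -0.3096  0.1   ] rect [162.8 346.9] [19.1 24.4] 29.7
scene blue [ 379  115   58   75 2117] [405.8 152.4] [0.5948 0.207  0.106 ] rect [407.3 149.2] [67.  57.5] 50.8
scene blue [117 273  41  36 320] [135.6 288.6] [ 0.4182 -0.2725  0.106 ] rect [137.  290.5] [35. 40.] 90.0
scene yel [293 118  32  26 214] [307.7 129. ] [0.3554 0.2261 0.018 ] rect [309.2 129. ] [31.9 23.7] 22.6
scene yel [381 160  21  22  75] [391.4 170.1] [0.5628 0.2313 0.018 ] rect [391.8 170.3] [28.3  2.1] 45.0
```

View pics/crop.png

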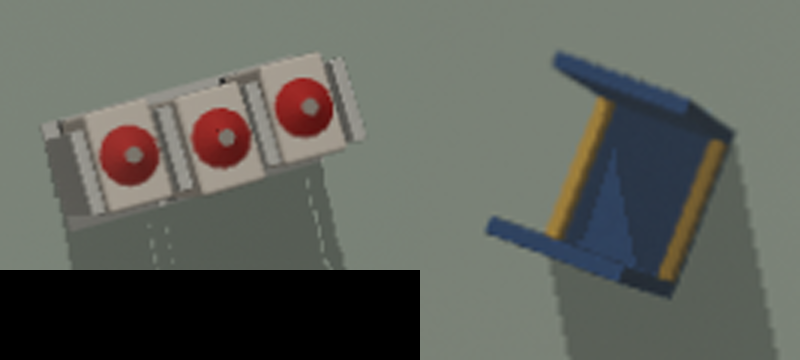

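The crop shows the grey button tips at top pixels (429.3,286.7), (460.7,280.7) and (488.7,270.3). The caddy wall-top centres are near (170.8,215.2) and (154.4,257), and the lips' centre is near (173.6,241.9).

```bash
python3 - <<'E'
from h import *
t=ray("top",[(429.3,286.7),(460.7,280.7),(488.7,270.3)],.108); print("tips",t.round(4))
d=t[0]-t[2]; print("dock yaw",np.degrees(np.arctan2(-d[0],d[1])))
w=ray("top",[(170.8,215.2),(154.4,257)],.106); print("walls",w.round(4),"mid",w.mean(0).round(4),np.linalg.norm(w[0]-w[1]),"yaw",np.degrees(np.arctan2(*(w[0]-w[1])[[1,0]])))
e=ray("top",[(154.25,209.25),(187.5,221.25)],.106);d=e[0]-e[1];print("walltop dir yaw",np.degrees(np.arctan2(-d[0],d[1])),np.linalg.norm(d))
o=lambda x,y:(120+(x-420)/4,195+y/4)
l=ray("top",[o(600,97),o(553,235),o(717,142),o(668,277)],.018); print("lips",l.round(4),l.mean(0).round(4))
m=t[1].copy();print("mirror",ray("top",[(326,168)],.01).round(3),"bangles",ray("top",[(396,352),(446,356),(412,170),(222,160),(188,359)],.01).round(3))
print(ctrl.get_calibration("wrist")["T_tool_cam"],ctrl.get_calibration("wrist")["fovy"])
E
```

```text
tips [[ 0.4798 -0.2053  0.108 ]
 [ 0.4894 -0.2607  0.108 ]
 [ 0.5069 -0.3111  0.108 ]]
dock yaw 14.382625849060014
walls [[0.6085 0.2436 0.106 ]
 [0.5353 0.2709 0.106 ]] mid [0.5719 0.2572 0.106 ] 0.07821784190023337 yaw -20.470390624759222
walltop dir yaw -20.213918719137126 0.06325172555109529
lips [[0.615  0.2756 0.018 ]
 [0.5492 0.2967 0.018 ]
 [0.5929 0.219  0.018 ]
 [0.5289 0.2413 0.018 ]] [0.5715 0.2581 0.018 ]
mirror [[ 0.714 -0.033  0.01 ]] bangles [[ 0.361 -0.16   0.01 ]
 [ 0.352 -0.254  0.01 ]
 [ 0.709 -0.2    0.01 ]
 [ 0.732  0.169  0.01 ]
 [ 0.352  0.23   0.01 ]]
[[ 6.20854430e-05 -9.50498991e-01 -3.10727636e-01  8.04774008e-02]
 [ 9.99999991e-01  9.55348637e-05 -9.24293362e-05  1.92509313e-04]
 [ 1.17539313e-04 -3.10727627e-01  9.50498989e-01 -1.42669433e-01]
 [ 0.00000000e+00  0.00000000e+00  0.00000000e+00  1.00000000e+00]] 58.35380112708247
```

Units first: shifts go in shares of 50 cm and turns go in shares of 90 degrees. So 32 cm / 50 = 0.64, 29 cm / 50 = 0.58, -64 degrees / 90 = -0.7111.

Emit:
servo_tool --motion "0.08 0.12 0 -0.0889 0; 0.16 0.24 0 -0.1778 0; 0.22 0.34 0 -0.2667 0; 0.28 0.42 0 -0.3556 0; 0.34 0.5 0 -0.4444 0; 0.4 0.58 0 -0.5333 0; 0.44 0.64 0 -0.6222 0; 0.44 0.64 0 -0.7111 0"

```text
clock: 0.9
ee_pos: [0.4488, -0.2502, 0.2311]
eef_rot: [-0.0, 0.318, 0.948, 0.0]
ft_force: [1.3, -0.9, -0.2]
finger_gap: -0.0001
grasp_force: 0.0
```

In the tool's units: 2.2 cm / 50 = 0.044, 1.6 cm / 50 = 0.032, -36 degrees / 90 = -0.4.

Emit:
servo_tool --motion "0.016 0.02 0 -0.0889 0; 0.032 0.044 0 -0.1778 0; 0.032 0.044 0 -0.2667 0; 0.032 0.044 0 -0.3556 0; 0.032 0.044 0 -0.4 0; 0.032 0.044 0 -0.4 0; 0.032 0.044 0 -0.4 0"

```text
clock: 1.6
ee_pos: [0.464, -0.2298, 0.231]
eef_rot: [-0.0, 0.593, 0.806, -0.0]
ft_force: [-0.4, 0.4, 0.1]
finger_gap: -0.0001
grasp_force: 0.0
```

```bash
python3 - <<'E'
from h import *
st,im=shot("wrist","w1.png"); print(st["ee_pos"],st["eef_rot"],st["qvel"].round(3))
for s,c,m in blobs(im,(0,170,70),(8,255,255),200):
    print(s,c.round(1),ray("wrist",[c],.1,st)[0].round(4))
E
```

```text
[ 0.46404383 -0.22984739  0.23097719] [-2.34083833e-04  5.92509712e-01  8.05563273e-01 -2.06126265e-05] [-0.    -0.     0.002  0.     0.001 -0.   ]
[ 324  175   52   52 1911] [349.1 200.4] [ 0.4806 -0.2024  0.1   ]
[ 313  256   49   46 1593] [336.6 277.8] [ 0.4899 -0.2561  0.1   ]
[   0  428   43   52 1834] [ 18.6 451.9] [ 0.2942 -0.4752  0.1   ]
```

View pics/w1.png

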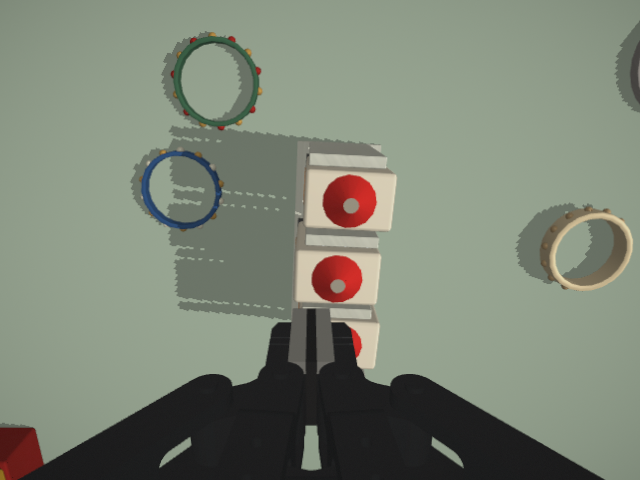

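The wrist view shows the left and middle buttons with tips at (351,206) and (338,286); the right one is half hidden by the fingers. The lamp and partition tops are clearly outlined.

```bash
python3 - <<'E'
from h import *
import numpy as np
im=cv2.imread("pics/w1.png")[:,:,::-1].copy()
st=dict(ee_pos=[0.46404383,-0.22984739,0.23097719],eef_rot=[-2.34e-4,.592509712,.805563273,-2.06e-5])
print("tips",ray("wrist",[(351,206),(338,286)],.108,st).round(4))
hsv=cv2.cvtColor(im,cv2.COLOR_RGB2HSV)
print("px",[im[y,x].tolist() for x,y in((315,190),(305,280),(345,161),(345,240),(250,330))])
m=cv2.inRange(hsv,(5,15,150),(25,60,255))
cs,_=cv2.findContours(m,cv2.RETR_EXTERNAL,cv2.CHAIN_APPROX_NONE)
for c in cs:
    if cv2.contourArea(c)<1500: continue
    b=cv2.boxPoints(cv2.minAreaRect(c)); w=ray("wrist",b,.096,st)[:,:2]
    print(cv2.contourArea(c),b.round(0).tolist(),w.mean(0).round(4),[np.linalg.norm(w[i]-w[i-1]).round(4) for i in range(4)],[np.degrees(np.arctan2(*(w[i]-w[i-1])[::-1])).round(1) for i in range(4)])
c=ray("wrist",[(313,155),(385,155),(308,235),(377,236),(305,313),(372,314)],.096,st);print(c.round(4))
E
```

```text
tips [[ 0.4817 -0.204   0.108 ]
 [ 0.4912 -0.2585  0.108 ]]
px [[212, 202, 177], [209, 199, 176], [189, 190, 174], [188, 188, 172], [150, 164, 145]]
2159.5 [[293.0, 302.0], [297.0, 248.0], [381.0, 253.0], [377.0, 307.0]] [ 0.4909 -0.2577] [np.float64(0.0599), np.float64(0.0406), np.float64(0.0574), np.float64(0.0409)] [np.float64(-166.9), np.float64(103.1), np.float64(13.3), np.float64(-73.4)]
4974.0 [[304.0, 226.0], [307.0, 168.0], [396.0, 173.0], [393.0, 231.0]] [ 0.4819 -0.2029] [np.float64(0.06), np.float64(0.0389), np.float64(0.0575), np.float64(0.0391)] [np.float64(-166.0), np.float64(104.0), np.float64(14.2), np.float64(-72.3)]
[[ 0.4498 -0.1822  0.096 ]
 [ 0.4935 -0.1685  0.096 ]
 [ 0.4624 -0.2338  0.096 ]
 [ 0.5071 -0.2206  0.096 ]
 [ 0.4777 -0.2902  0.096 ]
 [ 0.5238 -0.2766  0.096 ]]
```

In the tool's units: -11.5 cm / 50 = -0.23, 1.75 cm / 50 = 0.035, -2.5 degrees / 90 = -0.0278.

Emit:
servo_tool --motion "0.035 0.052 0 -0.0278 0; 0.035 0.052 -0.08 -0.0278 0; 0.035 0.052 -0.16 -0.0278 0; 0.035 0.052 -0.23 -0.0278 0; 0.035 0.052 -0.23 -0.0278 0; 0.035 0.052 -0.23 -0.0278 0"

```text
clock: 2.25
ee_pos: [0.4817, -0.2043, 0.1173]
eef_rot: [0.0, 0.61, 0.792, -0.0]
ft_force: [0.2, 0.3, 0.6]
finger_gap: 0.0001
grasp_force: 0.0
```

Emit:
servo_tool --motion "0 0 -0.016 0 0; 0 0 -0.024 0 0; 0 0 -0.032 0 0; 0 0 -0.036 0 0; 0 0 -0.038 0 0; 0 0 -0.038 0 0"

```text
clock: 2.85
ee_pos: [0.4824, -0.2041, 0.0982]
eef_rot: [0.001, 0.611, 0.792, 0.0]
ft_force: [1.6, -0.6, 4.9]
finger_gap: 0.0002
grasp_force: 2.4
```

In the tool's units: -0.1 cm / 50 = -0.002.

Emit:
servo_tool --motion "0 0 -0.002 0 0; 0 0 -0.002 0 0"

```text
clock: 3.05
ee_pos: [0.4828, -0.2042, 0.098]
eef_rot: [0.002, 0.611, 0.792, 0.001]
ft_force: [2.6, -0.1, 8.1]
finger_gap: -0.0001
grasp_force: 3.8
```

In the tool's units: -5.4 cm / 50 = -0.108, -3 cm / 50 = -0.06.

Emit:
servo_tool --motion "0 0 0.044 0 0; 0 0 0.044 0 0; 0.01 -0.06 0.044 0 0; 0.018 -0.108 0.044 0 0; 0.018 -0.108 0.044 0 0; 0.018 -0.108 0.044 0 0"

```text
clock: 3.65
ee_pos: [0.4897, -0.2579, 0.1168]
eef_rot: [-0.001, 0.611, 0.791, -0.0]
ft_force: [-0.6, 0.2, -0.6]
finger_gap: -0.0001
grasp_force: 0.0
```

In the tool's units: -2.2 cm / 50 = -0.044, -2 cm / 50 = -0.04.

Emit:
servo_tool --motion "0 0 -0.016 0 0; 0 0 -0.024 0 0; 0 0 -0.032 0 0; 0 0 -0.04 0 0; 0 0 -0.044 0 0; 0 0 -0.044 0 0; 0 0 -0.044 0 0"

```text
clock: 4.35
ee_pos: [0.4911, -0.2582, 0.0982]
eef_rot: [0.001, 0.611, 0.792, -0.0]
ft_force: [-3.3, 1.6, 9.3]
finger_gap: -0.0001
grasp_force: 4.6
```

In the tool's units: -5.1 cm / 50 = -0.102, -3 cm / 50 = -0.06.

Emit:
servo_tool --motion "0 0 0.044 0 0; 0 0 0.044 0 0; 0.018 -0.06 0.044 0 0; 0.034 -0.102 0.044 0 0; 0.034 -0.102 0.044 0 0; 0.034 -0.102 0.044 0 0"

```text
clock: 4.95
ee_pos: [0.5073, -0.3088, 0.1171]
eef_rot: [-0.001, 0.611, 0.792, -0.0]
ft_force: [-0.0, 1.0, 0.3]
finger_gap: -0.0002
grasp_force: 0.0
```

```bash
python3 - <<'E'
from h import *
st,im=shot("top","t2.png")
for s,c,m in blobs(im,(0,150,60),(8,255,255),15): print(s,c.round(1),ray("top",[c],.1)[0].round(4))
E
```

```text
[  0  75  12 106 741] [  3.4 132.5] [0.7675 0.564  0.1   ]
[477 269  13  11  89] [482.3 274.4] [ 0.5003 -0.3018  0.1   ]
[ 599  387   41   74 1039] [616.7 421.4] [ 0.2365 -0.5386  0.1   ]
```

In the tool's units: -2.2 cm / 50 = -0.044, -2 cm / 50 = -0.04.

Emit:
servo_tool --motion "0 0 -0.016 0 0; 0 0 -0.024 0 0; 0 0 -0.032 0 0; 0 0 -0.04 0 0; 0 0 -0.044 0 0; 0 0 -0.044 0 0; 0 0 -0.044 0 0"

```text
clock: 5.7
ee_pos: [0.5081, -0.3093, 0.0982]
eef_rot: [0.001, 0.611, 0.792, -0.0]
ft_force: [-1.5, 1.7, 8.4]
finger_gap: -0.0005
grasp_force: 4.3
```

In the tool's units: -20 cm / 50 = -0.4, -16 cm / 50 = -0.32.

Emit:
servo_tool --motion "0 0 0.08 0 0; 0.02 -0.08 0.16 0 0; 0.04 -0.16 0.24 0 0; 0.06 -0.24 0.32 0 0; 0.08 -0.32 0.4 0 0; 0.08 -0.4 0.4 0 0; 0.08 -0.4 0.4 0 0; 0.08 -0.4 0.4 0 0"

```text
clock: 6.5
ee_pos: [0.5473, -0.5113, 0.2941]
eef_rot: [-0.001, 0.612, 0.791, -0.0]
ft_force: [0.2, 0.2, -0.7]
finger_gap: 0.0002
grasp_force: 0.0
```

```bash
python3 - <<'E'
from h import *
for n in("top","scene"):
  st,im=shot(n,n+"3.png")
  for s,c,m in blobs(im,(0,150,60),(8,255,255),15): print(n,s,c.round(1),ray(n,[c],.1)[0].round(4))
print(st["ee_pos"],st["joint_pos"].round(2))
a=np.vstack([cv2.resize(cv2.imread(f"pics/{n}3.png")[y:y+100,x:x+200],None,fx=3,fy=3,interpolation=cv2.INTER_CUBIC) for n,x,y in(("top",380,230),("scene",90,265))])
cv2.imwrite("pics/c3.png",a)
E
```

```text
top [  0  75   8  60 310] [  2.4 100. ] [0.8307 0.5714 0.1   ]
top [  0 138  10  41 366] [  4. 157.] [0.7208 0.5593 0.1   ]
top [419 277  19  19 256] [427.4 286.2] [ 0.481  -0.2037  0.1   ]
top [599 387  41  74 857] [616.7 415.9] [ 0.2463 -0.5389  0.1   ]
scene [ 525   69  111   60 2346] [576.1  96.5] [0.7954 0.5739 0.1   ]
scene [190 274  23  20 306] [201.3 283.7] [ 0.4868 -0.2066  0.1   ]
scene [175 309   9   9  24] [180.1 313.5] [ 0.4968 -0.26    0.1   ]
scene [158 342   9   9  25] [163.2 347.2] [ 0.5149 -0.3098  0.1   ]
[ 0.54759376 -0.50986235  0.29423129] [-0.48  0.49  0.74 -0.   -1.82 -2.4 ]
```

View pics/c3.png

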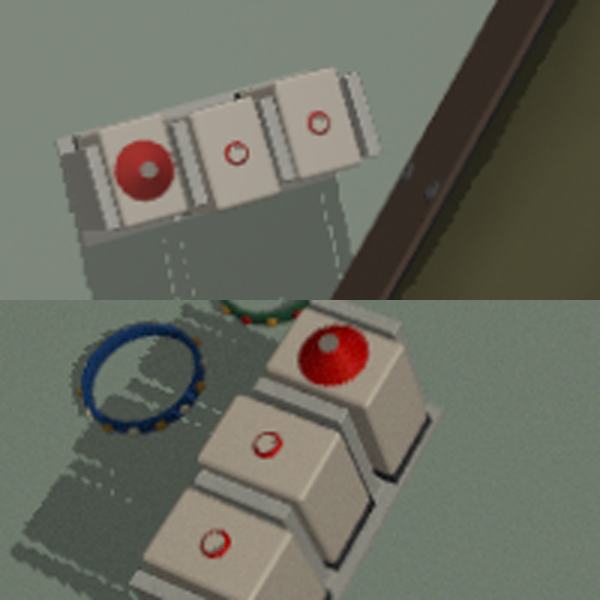

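Both sound buttons are down, shown as small red rings at crop (237,153) and (319,123). The left lamp's button is back up at (147,170), so the left lamp is the failed one. Next I grip it by its x ends.

In the tool's units: 30.6 cm / 50 = 0.612, 27 cm / 50 = 0.54.

Emit:
servo_tool --motion "-0.02 0.1 0 0 1; -0.04 0.19 0 0 1; -0.06 0.28 0 0 1; -0.08 0.37 0 0 1; -0.1 0.46 0 0 1; -0.12 0.54 -0.02 0 1; -0.132 0.612 -0.08 0 1; -0.132 0.612 -0.16 0 1"

```text
clock: 7.4
ee_pos: [0.4817, -0.199, 0.2182]
eef_rot: [0.003, 0.609, 0.793, 0.002]
ft_force: [1.4, -0.6, -0.3]
finger_gap: 0.0856
grasp_force: 0.0
```

Emit:
servo_tool --motion "0 0 0 0 1; 0 0 0 0 1; 0 0 0 0 1"

```text
clock: 7.7
ee_pos: [0.4823, -0.2036, 0.2189]
eef_rot: [0.002, 0.611, 0.792, 0.0]
ft_force: [-0.2, -0.5, 1.5]
finger_gap: 0.0854
grasp_force: 0.0
```

In the tool's units: -12 cm / 50 = -0.24, -8 cm / 50 = -0.16.

Emit:
servo_tool --motion "0 0 -0.08 0 1; 0 0 -0.16 0 1; 0 0 -0.24 0 1; 0 0 -0.24 0 1; 0 0 -0.24 0 1"

```text
clock: 8.2
ee_pos: [0.4825, -0.2039, 0.0986]
eef_rot: [0.001, 0.611, 0.792, -0.0]
ft_force: [0.1, 1.6, 0.1]
finger_gap: 0.0856
grasp_force: 0.0
```

In the tool's units: -5 cm / 50 = -0.1, -3 cm / 50 = -0.06.

Emit:
servo_tool --motion "-0.002 0 -0.06 0 1; -0.002 0 -0.1 0 1; -0.002 0 -0.1 0 1; -0.002 0 -0.1 0 0.6; -0.002 0 -0.1 0 0.6; -0.002 0 -0.1 0 0.6; -0.002 0 -0.1 0 0.6; -0.002 0 -0.1 0 0.6" --squeeze 50

```text
clock: 9.0
ee_pos: [0.4825, -0.2035, 0.0497]
eef_rot: [0.002, 0.611, 0.792, 0.001]
ft_force: [-0.3, 0.5, 6.6]
finger_gap: 0.059
grasp_force: 55.3
```

In the tool's units: 11.5 cm / 50 = 0.23, 9 cm / 50 = 0.18.

Emit:
servo_tool --motion "0 0 0.02 0 0.6; 0 0 0.06 0 0.6; 0 0 0.12 0 0.6; 0 0 0.18 0 0.6; 0 0 0.23 0 0.6; 0 0 0.23 0 0.6; 0 0 0.23 0 0.6"

```text
clock: 9.7
ee_pos: [0.4807, -0.2026, 0.1616]
eef_rot: [0.0, 0.611, 0.792, 0.001]
ft_force: [0.2, 0.1, -4.0]
finger_gap: 0.0595
grasp_force: 54.7
```

In the tool's units: 23 cm / 50 = 0.46, 22 cm / 50 = 0.44, 25 degrees / 90 = 0.2778.

Emit:
servo_tool --motion "0.004 0.04 0.01 0 0.6; 0.01 0.1 0.01 0.0444 0.6; 0.016 0.17 0.01 0.0889 0.6; 0.022 0.24 0.01 0.1333 0.6; 0.028 0.31 0.01 0.1778 0.6; 0.034 0.38 0 0.2222 0.6; 0.04 0.44 0 0.2667 0.6; 0.04 0.46 0 0.2778 0.6"

```text
clock: 10.5
ee_pos: [0.4998, 0.0293, 0.1592]
eef_rot: [-0.001, 0.423, 0.906, -0.001]
ft_force: [0.7, -0.5, -1.7]
finger_gap: 0.0595
grasp_force: 54.9
```

In the tool's units: -9.5 cm / 50 = -0.19, -8 cm / 50 = -0.16.

Emit:
servo_tool --motion "0 0 -0.04 0 0.6; 0 0 -0.1 0 0.6; 0 0 -0.16 0 0.6; 0 0 -0.19 0 0.6; 0 0 -0.19 0 0.6; 0 0 -0.19 0 0.6; 0 0 -0.19 0 0.6"

```text
clock: 11.2
ee_pos: [0.5017, 0.0272, 0.0681]
eef_rot: [0.001, 0.425, 0.905, 0.001]
ft_force: [-0.6, 0.2, -2.0]
finger_gap: 0.0595
grasp_force: 54.8
```

```bash
python3 - <<'E'
from h import *
st,im=shot("scene","s4.png"); print(st["ee_pos"],st["eef_rot"],st["joint_pos"].round(2))
c,Rw,o=extr("scene")
x,y=.50,.03
cv2.imwrite("pics/c4.png",cv2.resize(im[100:350,180:460,::-1],None,fx=2.4,fy=2.4,interpolation=cv2.INTER_CUBIC))
E
```

```text
[0.50169797 0.02719726 0.06814298] [1.12542577e-03 4.24970846e-01 9.05205950e-01 8.37714107e-04] [ 0.46 -0.19 -0.43  0.   -1.33 -2.91]
```

View pics/c4.png

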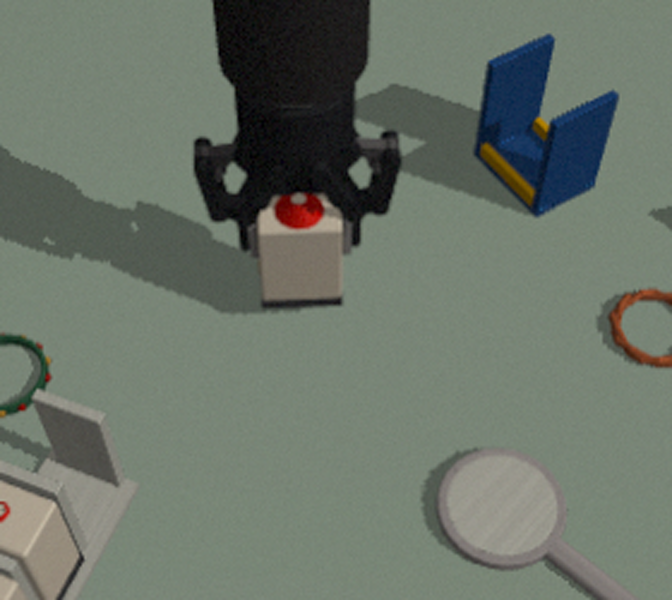

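The scene crop shows the lamp held upright, with its foot still about 2 cm above the clear glass and bangles and mirror well away. I'll lower it onto the glass.

In the tool's units: -2 cm / 50 = -0.04, -1.5 cm / 50 = -0.03.

Emit:
servo_tool --motion "0 0 -0.016 0 0.6; 0 0 -0.03 0 0.6; 0 0 -0.04 0 0.6; 0 0 -0.04 0 0.6; 0 0 -0.04 0 0.6"

```text
clock: 11.75
ee_pos: [0.5006, 0.027, 0.0462]
eef_rot: [-0.0, 0.425, 0.905, -0.0]
ft_force: [0.1, -0.1, -2.9]
finger_gap: 0.0593
grasp_force: 54.8
```

In the tool's units: -0.2 cm / 50 = -0.004, -0.1 cm / 50 = -0.002.

Emit:
servo_tool --motion "0 0 -0.002 0 0.6; 0 0 -0.004 0 0.6; 0 0 -0.004 0 0.6; 0 0 -0.004 0 0.6"

```text
clock: 12.15
ee_pos: [0.5007, 0.0271, 0.0443]
eef_rot: [0.0, 0.425, 0.905, 0.0]
ft_force: [-0.2, 0.2, -3.3]
finger_gap: 0.0594
grasp_force: 54.8
```

In the tool's units: -0.1 cm / 50 = -0.002, -0.05 cm / 50 = -0.001.

Emit:
servo_tool --motion "0 0 -0.001 0 0.6; 0 0 -0.002 0 0.6; 0 0 -0.002 0 0.6"

```text
clock: 12.45
ee_pos: [0.5007, 0.0271, 0.0438]
eef_rot: [0.0, 0.425, 0.905, 0.0]
ft_force: [-2.0, 0.1, 1.8]
finger_gap: 0.0598
grasp_force: 55.2
```

Emit:
servo_tool --motion "0 0 0 0 0.75; 0 0 0 0 1; 0 0 0 0 1; 0 0 0 0 1; 0 0 0 0 1"

```text
clock: 12.95
ee_pos: [0.5007, 0.0271, 0.0433]
eef_rot: [0.0, 0.425, 0.905, 0.0]
ft_force: [-0.3, -1.3, -0.5]
finger_gap: 0.0852
grasp_force: 0.0
```

In the tool's units: 15 cm / 50 = 0.3, 14 cm / 50 = 0.28, 40 degrees / 90 = 0.4444.

Emit:
servo_tool --motion "0 0 0.06 0 1; 0 0 0.14 0 1; 0 0 0.22 0 1; 0 0 0.28 0.0889 1; 0 0 0.3 0.1778 1; 0 0 0.3 0.2667 1; 0 0 0.3 0.3556 1; 0 0 0.3 0.4444 1"

```text
clock: 13.75
ee_pos: [0.5007, 0.0272, 0.1934]
eef_rot: [0.0, 0.087, 0.996, 0.0]
ft_force: [-0.3, 0.0, 0.4]
finger_gap: 0.0855
grasp_force: 0.0
```

In the tool's units: 50 degrees / 90 = 0.5556.

Emit:
servo_tool --motion "0 0 0 0.0889 1; 0 0 0 0.1778 1; 0 0 0 0.2667 1; 0 0 0 0.3556 1; 0 0 0 0.4444 1; 0 0 0 0.5333 1; 0 0 0 0.5556 1; 0 0 0 0.5556 1"

```text
clock: 14.55
ee_pos: [0.5007, 0.0271, 0.1933]
eef_rot: [0.0, -0.34, 0.941, 0.0]
ft_force: [0.3, -0.4, 0.2]
finger_gap: 0.0852
grasp_force: 0.0
```

```bash
python3 - <<'E'
from h import *
st,im=shot("wrist","w5.png"); print(st["ee_pos"],st["eef_rot"],st["joint_pos"].round(2))
n=st["eef_rot"]; print("tool y ang",2*np.degrees(np.arctan2(n[2],n[1]))-90)
for s,c,m in blobs(im,(0,170,70),(8,255,255),300): print(s,c.round(1),ray("wrist",[c],.1,st)[0].round(4))
m=cv2.inRange(cv2.cvtColor(im,cv2.COLOR_RGB2HSV),(5,15,150),(25,60,255))
for c in cv2.findContours(m,cv2.RETR_EXTERNAL,cv2.CHAIN_APPROX_NONE)[0]:
    if cv2.contourArea(c)<1500: continue
    b=cv2.boxPoints(cv2.minAreaRect(c)); w=ray("wrist",b,.09,st)[:,:2]
    print(cv2.contourArea(c),b.round(0).tolist(),w.mean(0).round(4),[np.linalg.norm(w[i]-w[i-1]).round(4) for i in range(4)],[np.degrees(np.arctan2(*(w[i]-w[i-1])[::-1])).round(1) for i in range(4)])
E
```

```text
[0.50067965 0.02708225 0.19329097] [ 1.05425976e-05 -3.39656323e-01  9.40549616e-01  3.78932047e-05] [ 0.46 -0.23 -0.23 -0.   -1.56 -1.33]
tool y ang 129.71187367712872
[ 282  217   58   55 2223] [310.7 243.2] [0.4968 0.0242 0.1   ]
5663.0 [[278.0, 198.0], [343.0, 198.0], [343.0, 288.0], [278.0, 288.0]] [0.5    0.0267] [np.float64(0.0569), np.float64(0.0378), np.float64(0.0569), np.float64(0.0404)] [np.float64(-141.6), np.float64(129.7), np.float64(41.0), np.float64(-50.3)]
```

View pics/w5.png

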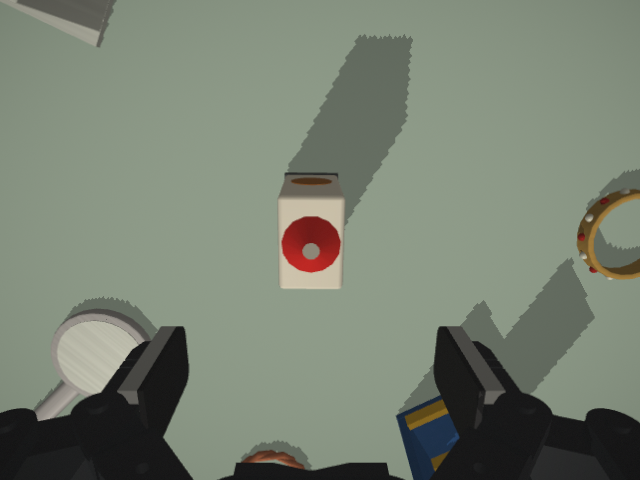

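The wrist view shows the lamp standing upright and squarely aligned, with its button at (311,243) centred between the fingers. I'll descend and grip it by its y sides.

In the tool's units: -14.3 cm / 50 = -0.286, -12 cm / 50 = -0.24.

Emit:
servo_tool --motion "0 0 -0.08 0 1; 0 0 -0.16 0 1; 0 0 -0.24 0 1; 0 0 -0.286 0 1; 0 0 -0.286 0 1; 0 0 -0.286 0 1"

```text
clock: 15.2
ee_pos: [0.5011, 0.027, 0.0513]
eef_rot: [0.0, -0.339, 0.941, -0.0]
ft_force: [0.6, 0.6, -0.5]
finger_gap: 0.0853
grasp_force: 0.0
```

Emit:
servo_tool --motion "0 0 0 0 0.4; 0 0 0 0 0.4; 0 0 0 0 0.4; 0 0 0 0 0.4; 0 0 0 0 0.4; 0 0 0 0 0.4; 0 0 0 0 0.4" --squeeze 50

```text
clock: 15.9
ee_pos: [0.5014, 0.0273, 0.0515]
eef_rot: [0.001, -0.34, 0.941, -0.0]
ft_force: [-0.1, 0.3, 5.6]
finger_gap: 0.0399
grasp_force: 52.1
```

In the tool's units: 14.5 cm / 50 = 0.29, 14 cm / 50 = 0.28, 40 degrees / 90 = 0.4444.

Emit:
servo_tool --motion "0 0 0.02 0 0.4; 0 0 0.08 0 0.4; 0 0 0.16 0 0.4; 0 0 0.24 0.0889 0.4; 0 0 0.28 0.1778 0.4; 0 0 0.29 0.2667 0.4; 0 0 0.29 0.3556 0.4; 0 0 0.29 0.4444 0.4"

```text
clock: 16.7
ee_pos: [0.5001, 0.0272, 0.1949]
eef_rot: [-0.001, -0.643, 0.766, 0.001]
ft_force: [0.3, 0.9, -3.3]
finger_gap: 0.0397
grasp_force: 51.3
```

In the tool's units: 56 degrees / 90 = 0.6222.

Emit:
servo_tool --motion "0 0 0 0.0889 0.4; 0 0 0 0.1778 0.4; 0 0 0 0.2667 0.4; 0 0 0 0.3556 0.4; 0 0 0 0.4444 0.4; 0 0 0 0.5333 0.4; 0 0 0 0.6222 0.4; 0 0 0 0.6222 0.4"

```text
clock: 17.5
ee_pos: [0.5001, 0.0271, 0.1946]
eef_rot: [0.0, 0.926, -0.376, -0.001]
ft_force: [-0.3, 0.5, -2.9]
finger_gap: 0.0396
grasp_force: 51.3
```

In the tool's units: 11 cm / 50 = 0.22, 9 cm / 50 = 0.18, 24 degrees / 90 = 0.2667.

Emit:
servo_tool --motion "0.02 0.06 0 0.0889 0.4; 0.04 0.12 0 0.1778 0.4; 0.06 0.18 0 0.2667 0.4; 0.07 0.22 0 0.2667 0.4; 0.07 0.22 0 0.2667 0.4; 0.07 0.22 0 0.2667 0.4"

```text
clock: 18.1
ee_pos: [0.5354, 0.1371, 0.1948]
eef_rot: [0.001, 0.984, -0.178, -0.001]
ft_force: [0.2, -1.3, -2.9]
finger_gap: 0.0398
grasp_force: 51.7
```

```bash
python3 - <<'E'
from h import *
st,im=shot("wrist","w6.png"); print(st["ee_pos"],st["eef_rot"],st["joint_pos"].round(2))
n=st["eef_rot"]; print("tool y ang",2*np.degrees(np.arctan2(n[2],n[1]))-90)
np.save("st6.npy",np.r_[st["ee_pos"],n])
E
```

```text
[0.53535754 0.13710919 0.19481196] [ 5.59503356e-04  9.84057196e-01 -1.77850651e-01 -5.18629104e-04] [ 0.61 -0.09 -0.11  0.   -1.55  0.6 ]
tool y ang -110.48918851805368
```

View pics/w6.png

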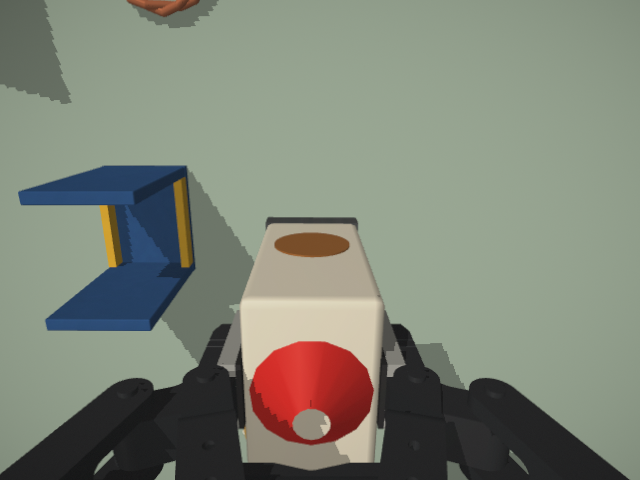

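The wrist view shows the wall-top strips at roughly (18..135, 192..204) and (46..155, 319..330). The lamp's in the grip, upright and square.

```bash
python3 - <<'E'
from h import *
v=np.load("st6.npy"); st=dict(ee_pos=v[:3],eef_rot=v[3:])
im=cv2.imread("pics/w6.png")
A=ray("wrist",[(18,192),(135,192),(132,204.5),(21,204.5)],.106,st); B=ray("wrist",[(46,319.5),(155,319.5),(150,330.5),(48,330.5)],.106,st)
for w in(A,B): print(w.round(4)[:,:2].tolist(),w.mean(0).round(4),[np.linalg.norm(w[i]-w[i-1]).round(4) for i in range(4)])
print("centre",((A.mean(0)+B.mean(0))/2).round(4),"sep",np.linalg.norm(A.mean(0)-B.mean(0)))
for i,j,w in((0,1,A),(3,2,A),(0,1,B),(3,2,B)):
    d=w[j]-w[i]; print("wall ang",np.degrees(np.arctan2(d[1],d[0])).round(2))
L=ray("wrist",[(100,206),(109,266)],.018,st); print(L.round(4))
# yellow fit
for s,c,m in blobs(cv2.cvtColor(im,cv2.COLOR_BGR2RGB),(17,120,60),(28,255,255),80): print(s,c.round(1),ray("wrist",[c],.018,st).round(4))
E
```

```text
[[0.6234, 0.2746], [0.6007, 0.2144], [0.5951, 0.2193], [0.6167, 0.2769]] [0.609  0.2463 0.106 ] [np.float64(0.007), np.float64(0.0643), np.float64(0.0074), np.float64(0.0615)]
[[0.5504, 0.3014], [0.5274, 0.2395], [0.5218, 0.2458], [0.5435, 0.3042]] [0.5358 0.2727 0.106 ] [np.float64(0.0075), np.float64(0.066), np.float64(0.0084), np.float64(0.0623)]
centre [0.5724 0.2595 0.106 ] sep 0.07785595238024631
wall ang -110.6
wall ang -110.58
wall ang -110.39
wall ang -110.37
[[0.5972 0.2845 0.018 ]
 [0.5516 0.3018 0.018 ]]
[ 174  177   19   90 1034] [182.9 222. ] [[0.5637 0.2308 0.018 ]]
[ 99 205  23  62 883] [110.6 234.8] [[0.5741 0.288  0.018 ]]
```

In the tool's units: 12.2 cm / 50 = 0.244, 3.7 cm / 50 = 0.074.

Emit:
servo_tool --motion "0.02 0.06 0 0 0.4; 0.04 0.12 0 0 0.4; 0.06 0.18 0 0 0.4; 0.074 0.244 0 0 0.4; 0.074 0.244 0 0 0.4; 0.074 0.244 0 0 0.4; 0.074 0.244 0 0 0.4"

```text
clock: 18.85
ee_pos: [0.5727, 0.2579, 0.1956]
eef_rot: [0.0, 0.984, -0.177, 0.0]
ft_force: [0.5, -0.7, -3.2]
finger_gap: 0.0395
grasp_force: 52.0
```

In the tool's units: -4 cm / 50 = -0.08, -2 cm / 50 = -0.04.

Emit:
servo_tool --motion "0 0 -0.04 0 0.4; 0 0 -0.08 0 0.4; 0 0 -0.08 0 0.4; 0 0 -0.08 0 0.4"

```text
clock: 19.25
ee_pos: [0.5728, 0.2581, 0.1561]
eef_rot: [0.0, 0.984, -0.177, 0.0]
ft_force: [-0.0, 0.8, -2.1]
finger_gap: 0.0395
grasp_force: 52.0
```

```bash
python3 - <<'E'
from h import *
st,a=shot("scene","s7.png"); st,b=shot("top","t7.png"); print(st["ee_pos"],st["ft_force"],st["joint_pos"].round(2))
f=lambda i,x,y,k:cv2.resize(i[y:y+120,x:x+120,::-1],(400,400),interpolation=cv2.INTER_CUBIC)
cv2.imwrite("pics/c7.png",np.hstack([f(a,345,80,4),f(b,110,180,4)]))
E
```

```text
[0.57320188 0.25850911 0.15699338] [-0.77128822  0.45562578 -1.22099355] [ 0.74  0.12  0.03  0.   -1.48  0.47]
```

View pics/c7.png

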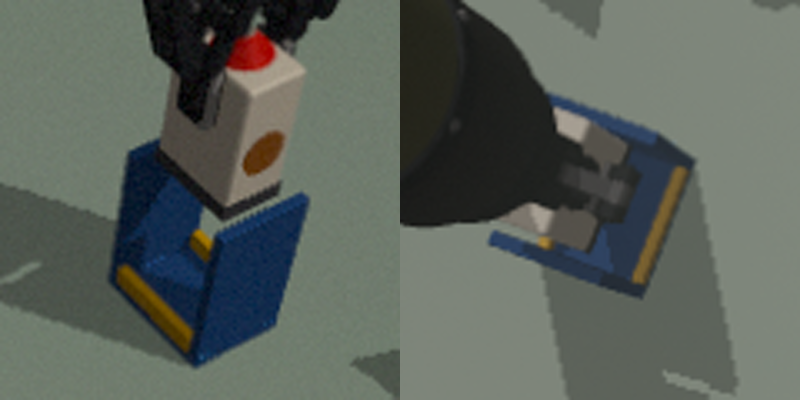

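The crop shows the lamp just above the walls, square and centred between them. I'm lowering it while watching the force.

In the tool's units: -3 cm / 50 = -0.06, -2 cm / 50 = -0.04.

Emit:
servo_tool --motion "0 0.001 -0.02 0 0.4; 0 0.001 -0.04 0 0.4; 0 0.001 -0.06 0 0.4; 0 0.001 -0.06 0 0.4"

```text
clock: 19.75
ee_pos: [0.5715, 0.2591, 0.1224]
eef_rot: [0.001, 0.984, -0.176, -0.002]
ft_force: [-0.1, -0.4, -2.8]
finger_gap: 0.0396
grasp_force: 52.1
```

In the tool's units: -4 cm / 50 = -0.08, -3 cm / 50 = -0.06.

Emit:
servo_tool --motion "0 0 -0.02 0 0.4; 0 0 -0.04 0 0.4; 0 0 -0.06 0 0.4; 0 0 -0.08 0 0.4; 0 0 -0.08 0 0.4; 0 0 -0.08 0 0.4"

```text
clock: 20.35
ee_pos: [0.5727, 0.2595, 0.0851]
eef_rot: [0.0, 0.984, -0.176, -0.0]
ft_force: [0.7, -0.2, -1.7]
finger_gap: 0.0394
grasp_force: 52.1
```

Free so far. The floor is expected at a TCP z of about 0.0575.

In the tool's units: -2.5 cm / 50 = -0.05, -2 cm / 50 = -0.04.

Emit:
servo_tool --motion "0 0 -0.02 0 0.4; 0 0 -0.04 0 0.4; 0 0 -0.05 0 0.4; 0 0 -0.05 0 0.4; 0 0 -0.05 0 0.4"

```text
clock: 20.85
ee_pos: [0.5727, 0.2595, 0.0602]
eef_rot: [0.0, 0.984, -0.176, 0.0]
ft_force: [0.2, 0.1, -2.1]
finger_gap: 0.0397
grasp_force: 52.1
```

In the tool's units: -0.1 cm / 50 = -0.002.

Emit:
servo_tool --motion "0 0 -0.002 0 0.4; 0 0 -0.002 0 0.4; 0 0 -0.002 0 0.4"

```text
clock: 21.15
ee_pos: [0.5728, 0.2597, 0.0595]
eef_rot: [-0.0, 0.984, -0.176, 0.0]
ft_force: [0.2, 0.4, -2.4]
finger_gap: 0.0395
grasp_force: 52.1
```

In the tool's units: -0.15 cm / 50 = -0.003, -0.1 cm / 50 = -0.002.

Emit:
servo_tool --motion "0 0 -0.001 0 0.4; 0 0 -0.002 0 0.4; 0 0 -0.003 0 0.4; 0 0 -0.003 0 0.4; 0 0 -0.003 0 0.4"

```text
clock: 21.65
ee_pos: [0.5727, 0.2596, 0.0578]
eef_rot: [0.0, 0.984, -0.176, 0.0]
ft_force: [-0.3, -0.9, -2.3]
finger_gap: 0.0396
grasp_force: 52.1
```

In the tool's units: -0.1 cm / 50 = -0.002, -0.05 cm / 50 = -0.001.

Emit:
servo_tool --motion "0 0 -0.001 0 0.4; 0 0 -0.002 0 0.4; 0 0 -0.002 0 0.4; 0 0 -0.002 0 0.4"

```text
clock: 22.05
ee_pos: [0.5728, 0.2596, 0.0576]
eef_rot: [-0.0, 0.984, -0.176, 0.0]
ft_force: [-2.7, -2.1, 2.6]
finger_gap: 0.0393
grasp_force: 52.8
```

Emit:
servo_tool --motion "0 0 0 0 0.55; 0 0 0 0 0.7; 0 0 0 0 0.9; 0 0 0 0 0.9; 0 0 0 0 0.9"

```text
clock: 22.55
ee_pos: [0.5727, 0.2596, 0.0567]
eef_rot: [0.0, 0.984, -0.176, 0.0]
ft_force: [-0.9, 0.6, -0.3]
finger_gap: 0.0767
grasp_force: 0.0
```

In the tool's units: -16 cm / 50 = -0.32, 15 cm / 50 = 0.3.

Emit:
servo_tool --motion "0 0 0.04 0 0.9; 0 0 0.12 0 0.9; 0 0 0.2 0 0.9; 0 0 0.28 0 0.9; -0.02 -0.08 0.3 0 0.9; -0.04 -0.16 0.3 0 0.9; -0.06 -0.24 0.3 0 0.9; -0.06 -0.32 0.3 0 0.9"

```text
clock: 23.35
ee_pos: [0.5419, 0.0984, 0.2074]
eef_rot: [-0.0, 0.984, -0.176, 0.001]
ft_force: [0.5, 0.4, 1.0]
finger_gap: 0.0766
grasp_force: 0.0
```

In the tool's units: -6 cm / 50 = -0.12, -4 cm / 50 = -0.08.

Emit:
servo_tool --motion "-0.06 -0.08 0 0 0.9; -0.12 -0.12 0 0 0.9; -0.12 -0.12 0 0 0.9; -0.12 -0.12 0 0 0.9"

```text
clock: 23.75
ee_pos: [0.4826, 0.0393, 0.2075]
eef_rot: [-0.001, 0.984, -0.176, 0.001]
ft_force: [0.5, 0.5, 0.1]
finger_gap: 0.0768
grasp_force: 0.0
```

```bash
python3 - <<'E'
from h import *
st,a=shot("scene","s8.png"); st,b=shot("top","t8.png"); print(st["clock"],st["ee_pos"],st["ft_force"])
for s,c,m in blobs(b,(0,150,60),(8,255,255),15): print(s,c.round(1),ray("top",[c],.1)[0].round(4))
f=lambda i,x,y:cv2.resize(i[y:y+120,x:x+120,::-1],(400,400),interpolation=cv2.INTER_CUBIC)
cv2.imwrite("pics/c8.png",np.hstack([f(a,345,80),f(b,110,180)]))
E
```

```text
23.8 [0.4828606  0.03979936 0.20710974] [ 0.02045577 -0.35179287  0.15913644]
[  0  75   8  61 325] [  2.4 100.5] [0.8298 0.5712 0.1   ]
[  0 136  12  45 402] [  4.2 158. ] [0.7191 0.5588 0.1   ]
[155 228  18  19 219] [163.7 236.8] [0.5713 0.2567 0.1   ]
[ 599  387   41   74 1040] [616.7 421.5] [ 0.2365 -0.5386  0.1   ]
```

View pics/c8.png

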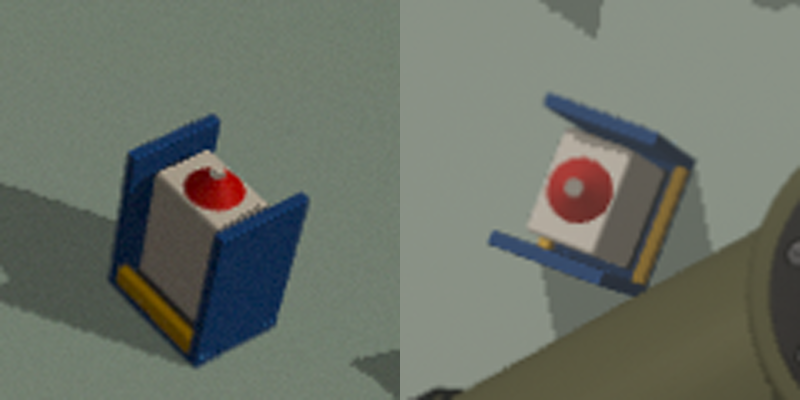

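The lamp stands upright and centred in the caddy with its button up, and the robot is clear of everything.

```bash
python3 -c "
from plant import ctrl
print(ctrl.close_job())"
```

```text
the job is handed in; nothing more can be done
None
```

I clicked all three buttons left to right; the left lamp's sprang back, so I regripped that lamp on the glass and set it upright in the blue caddy, left the two sound lamps clicked down in the dock, and handed the job in at about 24 s (no verdict was returned).

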